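Load the drill jig: slide the black block home against the hidden stop and clamp it

TASK

Take the black block out of the blue tray and load it lengthwise, either end first, into the drill jig: slide it in over the steel front rest, under the bush plate, until you feel it come fully home against the stop hidden inside, gently, with no more than 25 N on the stop. Then swing the red clamp lever round clockwise as far as it goes, and leave the block clamped in the jig; the two bare aluminium blocks stay in their tray.

Things in the scene. Friction and masses are not known exactly. Their poses are not given: they have to be found in the camera images.
- block: the black hinge block: a plain bar 68 mm long (its x), 36 mm wide (y), 28 mm high (z), 0.2 to 0.3 kg, both ends alike. Origin at the centre of its underside. It starts in one of the three lanes of the blue tray, nearly parallel to the lane; the dividers beside it are higher than the block, so there it can only be taken by its two ends (68 mm grip, from above).
- alu_a: bare aluminium block of the same size as the black one, in another lane of the tray; bystander. Origin at the centre of its underside.
- alu_b: second bare aluminium block, in the remaining lane; bystander. Origin at the centre of its underside.
- tray: blue open tray fixed to the bench, 146 mm (its x) x 148 mm (y) x 38 mm high. Outer walls and two dividers, 4 mm thick, make three lanes along x, each 138 mm long and 44 mm wide, centred on y = -48, 0 and +48 mm. Floor 4 mm: a block's top lies 32 mm above the bench, the divider tops 38 mm. Origin at the centre of its underside.
- jig: drill jig fixed to the bench. Origin at bench level under the middle of the mouth (front edge of the bush plate); x points into the mouth, z up. Steel base plate 12 mm thick, x = -110 to +95 mm, y = -55 to +55 mm. Its part in front of the mouth (x < 0) is the open flat front rest, with nothing standing on it. A block slides on it with under 4 N.
- bush_plate: the jig's aluminium top plate with the drill bush, 10 mm thick: jig x = 0 to 80 mm, y = -57 to +55 mm. Origin in the middle of its front edge, on its underside, 43 mm above the bench: 3 mm over the top of a block lying on the base. Swinging the lever brings it down on the block.
- channel (a point): point on the base plate's top (12 mm above the bench) on the channel's centre line, 10 mm inside the mouth; axes as the jig's. From here inwards the channel under the plate is 38.4 mm wide between fences 26 mm high; over the 10 mm before it the fences flare to a mouth about 45 mm wide. The stop is rigid: met at 15 mm/s with a force stop of 6 N, the push on it stays under 20 N.
- rest (a point): middle of the front rest's flat top, 12 mm above the bench, 58 mm in front of the mouth; axes as the jig's. The stop hidden in the channel is solid; its face lies somewhere 24 to 38 mm behind the mouth, so a block that is home sticks out 30 to 44 mm: slide it by the sides near its outer end, or push that end, so that the fingers do not meet the plate first.
- clamp_lever (a joint): angle of the clamp lever about its upright pivot, rad: 0 to 0.35 at the start (open, pointing out to the jig's -y side), grows clockwise seen from above; 1.6 = as far as it goes (clamped, pointing back towards the jig's -x along the side of the front rest). It stays where it is left; 2 to 4 N at the red grip turn it.
- lever_pivot (a point): point on the lever's upright pivot axis, 74 mm above the bench, at jig x = 22, y = -44 mm; axes as the jig's. At joint value v the lever points 75 degrees plus v clockwise (seen from above) from the jig's +x.
- lever_grip (a point): middle of the lever's red grip, 64 mm from the pivot axis, 74 mm above the bench (3 mm lower when clamped). The grip is a round bar 16 mm thick and about 45 mm long, pointing straight away from the pivot; the lever's tip is 88 mm from the axis.
There are look-alikes about, which are no part of the job. There is more than one size of the block; the one meant has the size given above.

How it is judged:
On the way:
1. the block lies in the jig's channel, home against the stop, while the lever is still open (horizontal distance between block and jig_stop_c0 below 0.0415 m and z of block in the frame of jig below 0.0145 m and value of joint clamp_lever below 0.7 rad), for 0.1 s.
At the end, for the whole second after the job is handed in: the black block lies flat (tilt under 0.05 rad, its underside within 2.5 mm of the jig's base plate), along the channel (within 0.08 rad), its inner end within 1.5 mm of the hidden stop, at rest, and the clamp lever is turned to 1.45 rad or more (stop at 1.6) (horizontal distance between block and jig_stop_c0 below 0.0415 m and z of block in the frame of jig below 0.0145 m and angle between block's own z axis and vertical below 0.05 rad and angle between the x axis of block and the x axis of jig, either way round below 0.08 rad and value of joint clamp_lever above 1.45 rad and linear speed of block below 0.01 m/s); the robot touches nothing.
It fails at once if the block is rammed against the hidden stop: pressed on it with more than 25 N (contact force between block and jig_stop_c0 above 25 N).
It fails at once if an aluminium block is shifted out of its lane (by more than 45 mm) (distance of any of alu_a, alu_b from where it was at the start of the episode above 0.045 m).
It also fails if it takes over 58 s, if anything falls off the work surface, if the arm or the gripper's body presses on something with over 40 N, if the wrist force passes 120 N, or if a joint passes its speed limit or range.

ROBOT

A 7-joint arm with a two-finger parallel gripper is mounted at the origin on the work surface. World frame = base frame: x ahead of the robot, y to its left, z up, the work surface at z = 0. Lengths are in m, angles in rad, forces in N, time in s.
With the tool pointing down it reaches from about 0.425 to 0.95 m from the base axis. Payload 16.7 kg.
Tool frame: the origin (TCP) lies at the very end of the fingers, on their centre line; the grasp point (between the pads) lies 19 mm behind it; z points along the fingers, y is the line along which they close (so a half turn about z gives the same grasp; the last joint's range is limited). The gripper opens to 94 mm and grips with 3 to 60 N. Pads are 16 mm wide; open, the fingers measure 119 mm over their backs; the gripper's body (75 mm by 177 mm) begins 78 mm behind the grasp point.
Start: joints at [-1.357, 0.426, 0.074, 1.606, -0.034, 1.111, -0.067], TCP at [0.24, 0.631, 0.205] pointing down, gripper open.
Joint ranges: [-2.85, 2.85], [-0.5, 2.14], [-1.23, 1.37], [0.21, 2.46], [-1.02, 4.16], [0.16, 2.05], [-2.73, 2.73]. Speed limits (rad/s): [1.89, 1.89, 2.39, 2.39, 3.01, 3.01, 3.01].

INTERFACE

Orientations are given as [roll, pitch, yaw] about the fixed x, y, z axes, in that order (R = Rz(yaw) Ry(pitch) Rx(roll)).
In Python, from workcell import get_obs, imaging, ticket, spotter gives the robot as it stands.
- The arm moves only by the tool servo_tool, never from a script. Its argument "motion" is one flat list of numbers, 7 for each row, row after row: the shift along the world's x, y, z in units of 15 cm (1.0 is 15 cm), then the turn, a rotation vector about the world's x, y, z in units of 0.5 rad (1.0 is 0.5 rad), then the opening, from -1 (shut) to 1 (fully open). A call has 1 to 5 rows; each row is the pose to reach, as a shift and turn from the pose commanded when the call began; what a row does not reach only later rows make up. A row lasts 1/10 s, in which the tool goes at most 50 mm and 8.59 degrees, less where a joint would pass 70% of its speed; a pose out of reach is approached as far as the arm can. A call with a number of a shift or a turn outside -1 to 1 is refused whole. A call with a gripper value outside its range is refused whole. The fingers move at their own pace and stop on an object; "force" is the grip in N (left out, the last holds). Time passes only in rows, so rows that repeat a pose let the fingers close. It gives the time, the measured TCP pose, the force, the opening and the grip force at its end, in the units of the state.
- get_obs(): the state, without advancing time (a new reading comes with each control period).
- imaging.snapshot(name): name is "scene" or "top" or "wrist"; returns the picture (480x640x3 uint8, red, green, blue); there is no depth.
- imaging.camera_model(name): a dict with "fovy" (degrees; the focal length in pixels is half the picture's height over the tangent of half this angle, whatever the lens; pixels are square), "cx", "cy" (the principal point, pixels), "k1" (the pictures are not rectified: a ray, as slopes to the right and down, at radius r is drawn at 1 + k1 r^2 times it, then the intrinsics apply), "extrinsics" (4x4, takes a point from camera to world coordinates); the wrist camera has in their place "mount" (4x4, takes a point from camera to tool coordinates, whose origin is the TCP and whose axes are the flange's). Camera axes: x right, y up, looking along -z (the intrinsics and any distortion apply to the point x, -y, -z); pixel columns grow to the right and rows downward; lengths in m; the calibration is good to about 2 mm. A picture is of the moment at which its call begins: read the wrist's pose just before it. camera_model takes no time and is no camera call.
- ticket.finish_job(): hands the job in; it is judged then, once.
Trained networks look in the newest picture that a camera, given by its name, has taken for a name from the list of things; names that differ only in an ending like _2 or _b are one class to them, and where a whole thing is asked for, a point or a joint stands for the part that bears it (a point fixed in the world has none). Each returns a list of dicts, best first, with "confidence" (0 to 1); they miss things now and then, are a little off and sometimes report something else, mostly with a low value. They report only what shows in the picture. A call takes as long as a camera call. They do not tell look-alikes from the thing itself.
- spotter.outline_of(camera, target): "pixels" (480x640 bool, what is visible of it) and "rect" ([left, top, right, bottom] in pixels, round what is visible of it).
The state is a dict: "clock": time; "qpos": joint angles; "qvel": joint speeds; "joint_efforts": joint torques, N m; "eef_pos": TCP position; "tcp_rot": TCP orientation; "ft_force": force on the tool from outside, world axes, zero at the start; "ft_torque": the same for the moment, N m; "width": finger opening in m; "grip_force": force on a finger pad.
Only numpy, scipy, OpenCV 4.12 (cv2) and the standard library are available. Lean on these libraries where they do the work, as an engineer would, in place of code of your own. Each camera call takes 0.05 s, during which the arm holds its last target. There are 200 camera calls.

## Working session

There is one attempt and no reset: what is moved stays moved. The work goes in short steps, Python scripts to look and compute and a tool call to move; the robot and the scene stay as the last step left them, time stands still between calls to the robot, and variables do not carry over. Pictures are saved under pics/ and viewed, at most 10 in all, crops included, and the job is handed in when it is done.

Besides the shell and the picture viewer there is one more tool, called after "Request:" by a JSON object that holds its "method" and its "body". servo_tool: Moves the arm, as the interface text tells. Shifts and turns lie within -1 to 1; 1 stands for 15 cm of shift or 0.5 rad of turn. Its arguments: {"type":"object","properties":{"motion":{"type":"array","items":{"type":"number"}},"force":{"type":"number"}},"required":["motion"]}

```bash
ls; mkdir -p pics
python3 - <<'E'
from workcell import get_obs, imaging
import cv2, numpy as np
o=get_obs(); print({k:np.round(v,3) for k,v in o.items()})
for n in ("scene","top"):
    im=imaging.snapshot(n); cv2.imwrite(f"pics/{n}0.png",im[...,::-1])
for n in ("scene","top","wrist"):
    m=imaging.camera_model(n); print(n,{k:np.round(v,4).tolist() for k,v in m.items()})
E
```

```text
pics
{'clock': np.float64(0.0), 'qpos': array([-1.357,  0.427,  0.074,  1.607, -0.034,  1.111, -0.067]), 'qvel': array([ 0.   , -0.001,  0.002, -0.001, -0.001, -0.001,  0.   ]), 'joint_efforts': array([-1.0000e-03, -9.3585e+01,  3.6670e+00, -4.5417e+01, -4.9000e-02,
        2.1000e-02,  0.0000e+00]), 'eef_pos': array([0.239, 0.631, 0.205]), 'tcp_rot': array([-3.14 ,  0.   ,  2.779]), 'ft_force': array([-0.14 , -0.353, -0.841]), 'ft_torque': array([ 0.011,  0.037, -0.004]), 'grip_force': np.float64(0.0), 'width': np.float64(0.094)}
scene {'fovy': 46.8836, 'cx': 321.4777, 'cy': 243.8643, 'k1': -0.0138, 'extrinsics': [[0.6819, -0.5287, 0.5055, 1.042], [0.7313, 0.506, -0.4573, -0.4027], [-0.014, 0.6815, 0.7317, 0.819], [0.0, 0.0, 0.0, 1.0]]}
top {'fovy': 44.1419, 'cx': 314.0687, 'cy': 242.423, 'k1': -0.1597, 'extrinsics': [[-0.0105, 0.9974, -0.0708, 0.4569], [-0.9998, -0.0115, -0.0138, 0.0688], [-0.0145, 0.0706, 0.9974, 1.0352], [0.0, 0.0, 0.0, 1.0]]}
wrist {'fovy': 68.6881, 'cx': 321.5656, 'cy': 243.3232, 'k1': -0.0067, 'mount': [[-0.0, 0.9741, 0.2261, 0.0653], [1.0, -0.0, 0.0003, -0.0002], [0.0003, 0.2261, -0.9741, -0.1797], [0.0, 0.0, 0.0, 1.0]]}
```

View pics/top0.png

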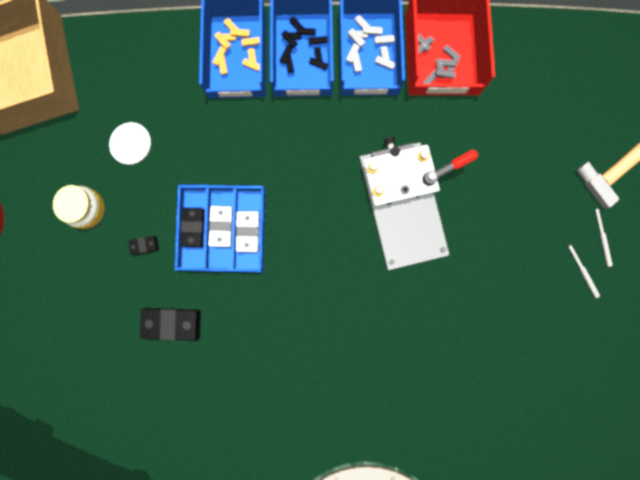

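View pics/scene0.png

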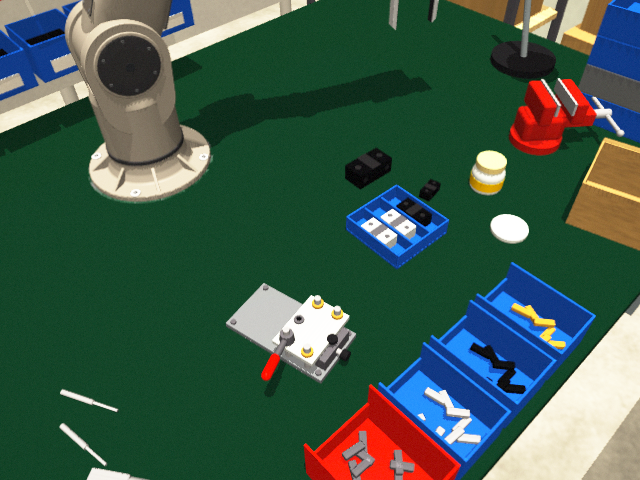

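The top view shows three black blocks. One is in the tray's left lane at (192,227), with both dividers beside it. A smaller one lies on the bench at (144,245) and a larger one at (170,324). The jig is at about (405,205), with its mouth facing the robot and the red lever grip at (465,160). The tray block fits the description; I'll measure and confirm it.

```bash
cat > h.py <<'E'
import numpy as np, cv2
from scipy.spatial.transform import Rotation as R
from scipy.optimize import least_squares
from workcell import get_obs, imaging, spotter
def cam(n,o=None):
    m=imaging.camera_model(n); f=240/np.tan(np.radians(m["fovy"])/2)
    if n=="wrist":
        T=np.eye(4); T[:3,:3]=R.from_euler("xyz",o["tcp_rot"]).as_matrix(); T[:3,3]=o["eef_pos"]
        E=T@np.array(m["mount"])
    else: E=np.array(m["extrinsics"])
    return f,m["cx"],m["cy"],m["k1"],E
def proj(c,P):
    f,cx,cy,k,E=c; p=(np.atleast_2d(P)-E[:3,3])@E[:3,:3]
    s=np.c_[p[:,0]/-p[:,2],-p[:,1]/-p[:,2]]; s=s*(1+k*(s**2).sum(1,keepdims=True))
    return s*f+[cx,cy]
def unproj(c,uv,z):
    f,cx,cy,k,E=c; d=(np.atleast_2d(uv)-[cx,cy])/f; s=d.copy()
    for _ in range(20): s=d/(1+k*(s**2).sum(1,keepdims=True))
    r=np.c_[s[:,0],-s[:,1],-np.ones(len(s))]@E[:3,:3].T
    return E[:3,3]+r*((z-E[2,3])/r[:,2])[:,None]
def rect(c,mask,z):
    k,_=max([(x,cv2.contourArea(x)) for x in cv2.findContours(mask.astype(np.uint8),0,1)[0]],key=lambda t:t[1])
    w=unproj(c,k[:,0,:].astype(float),z)[:,:2]
    r=cv2.minAreaRect((w*1000).astype(np.float32)); return np.round(r[0],1),np.round(r[1],1),round(r[2],1)
E
python3 - <<'E'
from h import *
im=imaging.snapshot("top"); c=cam("top")
for t,z in (("block",.032),("tray",.038),("jig",.012),("bush_plate",.053),("alu_a",.032),("clamp_lever",.074)):
    for d in spotter.outline_of("top",t):
        print(t,round(d["confidence"],2),np.round(d["rect"]),rect(c,d["pixels"],z))
cv2.imwrite("pics/c1.png",np.hstack([cv2.resize(im[170:350,120:280],None,fx=3,fy=3,interpolation=2)[:540,:,::-1],cv2.resize(im[130:280,350:490],None,fx=2.2,fy=3.6)[:540,:,::-1]]))
# manual base plate front corners & tray
print(np.round(unproj(c,[[387,269],[448,256],[436,195]],.012),4).tolist())
E
```

```text
block 0.96 [180. 209. 203. 248.] (array([557.1, 291.6]), array([39.6, 69.8]), 87.9)
block 0.84 [144. 308. 202. 342.] (array([391.9, 330.9]), array([105.2,  56.4]), 89.7)
block 0.83 [129. 233. 157. 256.] (array([526.7, 378.2]), array([28.8, 51.2]), 13.1)
tray 0.66 [176. 185. 268. 275.] (array([554.2, 243. ]), array([153.2, 148.3]), 88.4)
jig 0.55 [359. 138. 480. 273.] (array([ 612.6, -117.3]), array([227.7, 206.3]), 12.0)
alu_a 0.97 [237. 212. 263. 251.] (array([548.2, 195.8]), array([38.8, 67.5]), 88.3)
alu_a 0.62 [206. 205. 233. 245.] (array([557.9, 243.1]), array([40.3, 69.6]), 87.0)
clamp_lever 0.95 [422. 152. 477. 188.] (array([ 647. , -145.3]), array([ 23.7, 105.3]), 25.6)
[[0.482, -0.0427, 0.012], [0.5032, -0.1498, 0.012], [0.6103, -0.1316, 0.012]]
```

View pics/c1.png

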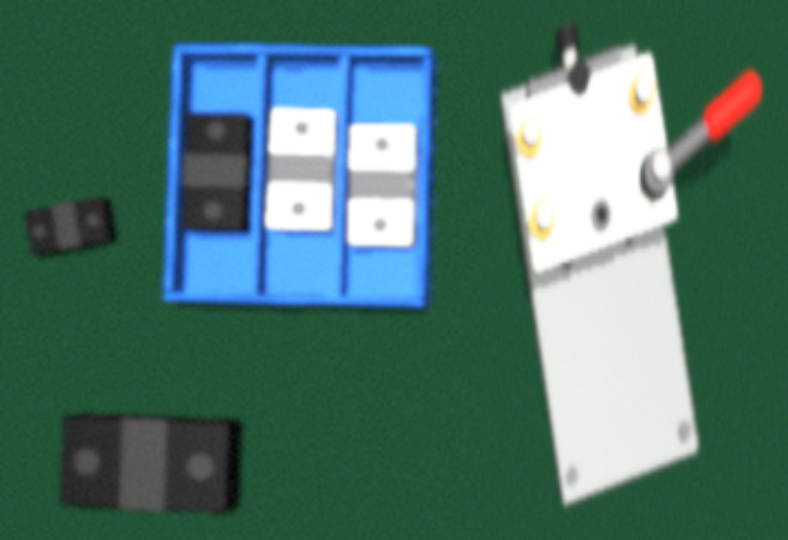

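The top-view sizes settle it. The block at (192,227) measures 70x40 mm, which is the right one; (170,324) is 105x56 mm and (144,245) is 51x29 mm, so both are look-alikes. The crop agrees. I'll move above the tray and refine with the wrist camera.

Request:
{"method": "servo_tool", "body": {"motion": [0.7,-0.75,0,0,0,-0.83,1,0.7,-0.75,0,0,0,-0.83,1,0.7,-0.75,0,0,0,-0.83,1,0.7,-0.75,0,0,0,-0.83,1]}}

```text
clock: 0.85
eef_pos: [0.3501, 0.5134, 0.2061]
tcp_rot: [3.141, 0.002, 2.352]
ft_force: [0.7, -0.0, 0.7]
width: 0.0938
grip_force: 0.0
```

Request:
{"method": "servo_tool", "body": {"motion": [0.7,-0.75,0,0,0,-0.83,1,0.7,-0.75,0,0,0,-0.83,1,0.7,-0.75,0,0,0,-0.83,1,0.7,-0.75,0,0,0,-0.83,1]}}

```text
clock: 1.25
eef_pos: [0.4542, 0.4005, 0.2061]
tcp_rot: [3.14, 0.002, 1.937]
ft_force: [-0.9, 0.3, 0.8]
width: 0.0939
grip_force: 0.0
```

Request:
{"method": "servo_tool", "body": {"motion": [0.72,-0.76,-0.3,0,0,-0.83,1,0.72,-0.76,-0.3,0,0,-0.83,1,0.72,-0.76,-0.3,0,0,-0.83,1,0.72,-0.76,-0.3,0,0,-0.83,1,0.72,-0.76,-0.3,0,0,-0.83,1]}}

```text
clock: 1.75
eef_pos: [0.5586, 0.2899, 0.1598]
tcp_rot: [-3.141, 0.001, 1.532]
ft_force: [-0.3, 0.1, -0.2]
width: 0.0939
grip_force: 0.0
```

Run:
```python
from h import *
o=get_obs(); print(o["clock"],o["eef_pos"],o["tcp_rot"],o["width"],o["qpos"].round(2))
im=imaging.snapshot("wrist"); c=cam("wrist",o); cv2.imwrite("pics/w1.png",im[...,::-1])
for t,z in (("block",.032),("tray",.038),("alu_a",.032)):
    for d in spotter.outline_of("wrist",t):
        print(t,round(d["confidence"],2),np.round(d["rect"]),rect(c,d["pixels"],z))
```

```text
1.75 [0.55861893 0.28990989 0.15980534] [-3.14124032e+00  1.44416923e-03  1.53180800e+00] 0.09392943118877127 [-0.92  0.42  0.45  1.78 -0.21  0.99 -0.43]
block 0.95 [280. 211. 358. 254.] (array([557.6, 294.3]), array([38.2, 69.1]), 87.8)
block 0.95 [ 86. 136. 173. 251.] (array([393.6, 332. ]), array([99.1, 70. ]), 87.6)
block 0.82 [262.  95. 303. 161.] (array([529.5, 382.6]), array([26.4, 48.7]), 8.8)
block 0.38 [234. 200. 403. 343.] (array([554.7, 256.2]), array([130.3, 149.2]), 87.8)
tray 0.83 [234. 202. 402. 337.] (array([554.9, 258.1]), array([127.8, 146.4]), 87.8)
alu_a 0.91 [285. 262. 361. 303.] (array([557.9, 245.3]), array([40.9, 68. ]), 87.8)
alu_a 0.85 [278. 311. 351. 337.] (array([548.3, 204.2]), array([25.8, 67.8]), 87.8)
```

View pics/w1.png

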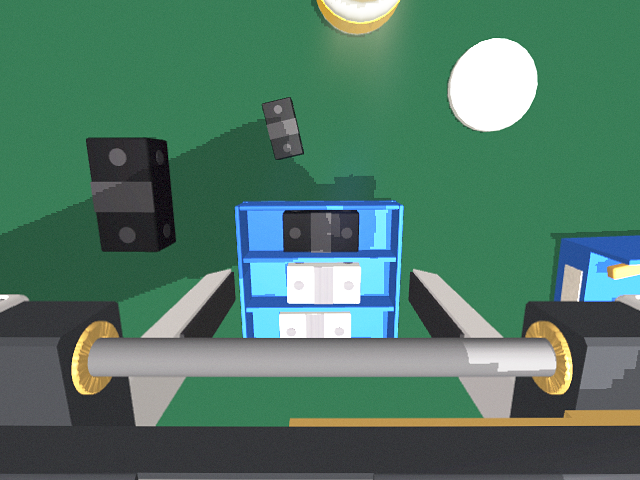

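The wrist view puts the black block at pixels (280–358, 211–254), i.e. about (557.5, 293.5) mm and 69x38 mm, which agrees with the top camera. I'll descend onto its ends.

Request:
{"method": "servo_tool", "body": {"motion": [0,0.02,-0.3,0,0,0,0.8,0,0.02,-0.6,0,0,0,0.8,0,0.02,-0.6,0,0,0,0.8,0,0.02,-0.6,0,0,0,0.8]}}

```text
clock: 2.35
eef_pos: [0.5572, 0.2958, 0.0713]
tcp_rot: [-3.141, 0.0, 1.535]
ft_force: [-0.3, -0.4, 1.3]
width: 0.0846
grip_force: 0.0
```

Run:
```python
from h import *
o=get_obs(); print(o["clock"],o["eef_pos"],o["tcp_rot"],o["width"])
im=imaging.snapshot("wrist"); c=cam("wrist",o)
for d in spotter.outline_of("wrist","block"):
        print(round(d["confidence"],2),np.round(d["rect"]),rect(c,d["pixels"],.032))
```

```text
2.35 [0.55716468 0.2957555  0.0712893 ] [-3.14093334e+00  3.67897909e-04  1.53512790e+00] 0.08460442818542523
0.89 [  2. 136. 128. 296.] (array([394.8, 331.2]), array([100.6,  77.2]), 87.2)
0.69 [270. 238. 378. 295.] (array([557.7, 294.2]), array([38.1, 69. ]), 89.2)
0.57 [240.  81. 302. 168.] (array([529.8, 382.8]), array([25.1, 45.9]), 10.6)
0.45 [278. 307. 375. 336.] (array([558.3, 254.7]), array([21.3, 67.7]), 88.0)
```

Request:
{"method": "servo_tool", "body": {"motion": [0,-0.01,-0.2,0,0,0,0.8,0,-0.01,-0.32,0,0,0,0.8,0,-0.01,-0.41,0,0,0,0.8,0,-0.01,-0.41,0,0,0,0.8], "force": 25}}

```text
clock: 2.85
eef_pos: [0.5575, 0.2937, 0.009]
tcp_rot: [-3.141, -0.0, 1.534]
ft_force: [-1.1, -0.8, 0.9]
width: 0.0844
grip_force: 0.0
```

Request:
{"method": "servo_tool", "body": {"motion": [0,0,0,0,0,0,0.2,0,0,0,0,0,0,0.2,0,0,0,0,0,0,0.2,0,0,0,0,0,0,0.2,0,0,0,0,0,0,0.2], "force": 25}}

```text
clock: 3.35
eef_pos: [0.5582, 0.294, 0.0102]
tcp_rot: [3.14, -0.001, 1.534]
ft_force: [-1.4, -0.4, 8.1]
width: 0.0679
grip_force: 25.0
```

Gripped at 67.9 mm. Next I lift it and carry it to a view pose beside the jig.

Request:
{"method": "servo_tool", "body": {"motion": [0,0,0.2,0,0,0,0.2,0,0,0.5,0,0,0,0.2,0,0,0.8,0,0,0,0.2,0,0,1,0,0,0,0.2,0,0,1,0,0,0,0.2]}}

```text
clock: 3.85
eef_pos: [0.5596, 0.2945, 0.1639]
tcp_rot: [3.136, -0.005, 1.534]
ft_force: [-0.5, -1.0, -2.9]
width: 0.0677
grip_force: 25.0
```

Request:
{"method": "servo_tool", "body": {"motion": [0,-0.33,0,0,0,0.15,0.2,0,-0.66,0,0,0,0.15,0.2,0,-1,0,0,0,0.15,0.2]}}

```text
clock: 4.15
eef_pos: [0.5568, 0.1429, 0.1584]
tcp_rot: [-3.141, 0.0, 1.61]
ft_force: [0.8, 0.2, -1.3]
width: 0.0675
grip_force: 25.0
```

Request:
{"method": "servo_tool", "body": {"motion": [0,-0.33,0,0,0,0.15,0.2,0,-0.66,0,0,0,0.15,0.2,0,-1,0,0,0,0.15,0.2]}}

```text
clock: 4.45
eef_pos: [0.5568, -0.0063, 0.1586]
tcp_rot: [-3.141, -0.0, 1.684]
ft_force: [0.3, -0.2, -2.5]
width: 0.068
grip_force: 25.0
```

Request:
{"method": "servo_tool", "body": {"motion": [0,-0.33,0,0,0,0.15,0.2,0,-0.66,0,0,0,0.15,0.2,0,-0.93,0,0,0,0.15,0.2,0,-0.93,0,0,0,0.15,0.2]}}

```text
clock: 4.85
eef_pos: [0.5562, -0.1504, 0.1588]
tcp_rot: [-3.141, 0.002, 1.751]
ft_force: [1.0, 1.0, -2.2]
width: 0.0682
grip_force: 25.0
```

Run:
```python
from h import *
o=get_obs(); print(o["clock"],o["eef_pos"],o["tcp_rot"],o["width"],o["grip_force"],o["qpos"].round(2))
np.save("o2.npy",o,allow_pickle=True)
im=imaging.snapshot("wrist"); cv2.imwrite("pics/w2.png",im[...,::-1])
```

```text
4.85 [ 0.55616739 -0.15039597  0.15882864] [-3.14097886e+00  2.05629135e-03  1.75129641e+00] 0.06822090004953356 24.998804926872253 [-0.29  0.35  0.55  1.9  -0.22  0.95  0.54]
```

View pics/w2.png

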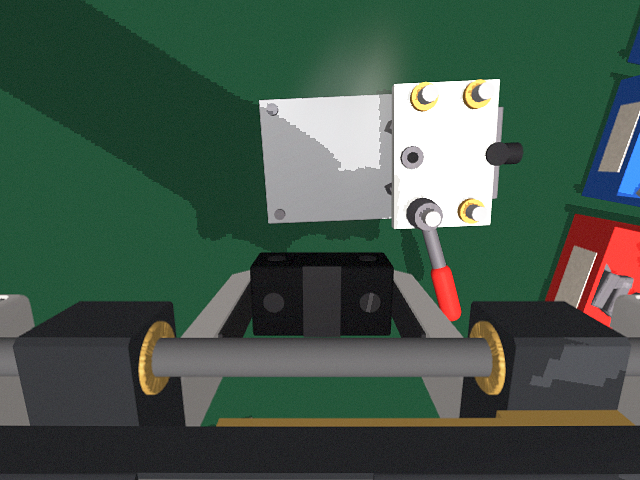

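The wrist view shows the jig's base front corners at about (260,101) and (268,222). The bush plate's corners are at (392,84), (393,229), (499,79) and (490,227), and the red grip's middle is at (446,292). The block is held level between the fingers. I'll fit the jig pose from both cameras.

```bash
cat > fit.py <<'E'
from h import *
o=np.load("o2.npy",allow_pickle=True).item()
cw,ct=cam("wrist",o),cam("top")
M=np.array([[-110,55,12],[-110,-55,12],[0,55,53],[0,-57,53],[80,55,53],[80,-57,53]])/1000.
uw=np.array([[260,101],[268,222],[392,84],[393,229],[499,79],[490,227]],float)
ut=np.array([[387,269],[448,256],[376.4,205],[440,189.7],[360,156.4],[428,145]],float)
g=cv2.cvtColor(cv2.imread("pics/w2.png"),6); uw=cv2.cornerSubPix(g,uw.astype(np.float32),(4,4),(-1,-1),(3,30,.01)).astype(float)
g=cv2.cvtColor(cv2.imread("pics/top0.png"),6); ut=cv2.cornerSubPix(g,ut.astype(np.float32),(3,3),(-1,-1),(3,30,.01)).astype(float)
def W(p,m=M): 
    q=np.array(m,float).copy(); q[:,:2]=q[:,:2]@R.from_euler("z",p[2]).as_matrix()[:2,:2].T+p[:2]; return q
def fit(cs): 
    r=least_squares(lambda p:np.concatenate([(proj(c,W(p))-u).ravel()/s for c,u,s in cs]),[.6,-.075,.19],loss="soft_l1"); return r
for n,cs in (("w",[(cw,uw,1.)]),("t",[(ct,ut,.7)]),("b",[(cw,uw,1.),(ct,ut,.7)])):
    r=fit(cs); print(n,r.x.round(4),np.round(r.fun,1).tolist())
p=fit([(cw,uw,1.),(ct,ut,.7)]).x
for c,u in ((cw,[446,292]),(ct,[465,160])):
    gp=unproj(c,[u],.074)[0]; piv=W(p,[[.022,-.044,.074]])[0]; d=gp-piv
    print("grip",gp.round(4),"piv",piv.round(4),"len",np.linalg.norm(d).round(4),"v",p[2]-np.radians(75)-np.arctan2(d[1],d[0]))
E
python3 fit.py
```

```text
w [ 0.5995 -0.0737  0.2238] [-0.5, -0.6, 0.1, 0.8, -0.0, -0.4, -0.4, 0.3, 0.3, -0.2, 0.4, 0.4]
t [ 0.6007 -0.0736  0.221 ] [-0.1, -0.4, 0.5, -0.0, -2.3, -0.4, -0.6, -0.4, 6.0, 4.7, 0.1, 0.2]
b [ 0.5998 -0.0737  0.2234] [-0.0, -0.6, 0.5, 0.8, 0.5, -0.4, 0.1, 0.4, 0.8, -0.1, 0.8, 0.5, 0.2, 0.4, 0.8, 0.6, -2.2, 0.5, -0.5, 0.3, 5.9, 5.6, 0.0, 0.9]
grip [ 0.6602 -0.1686  0.074 ] piv [ 0.631  -0.1117  0.074 ] len 0.064 v 0.011170215982699405
grip [ 0.6595 -0.1702  0.074 ] piv [ 0.631  -0.1117  0.074 ] len 0.065 v 0.0319019911438867
```

The fit is consistent: jig origin (599.8, -73.7) mm, yaw 0.223, lever v≈0.02, grip radius 64 mm as specified. I'll place the block on the front rest at jig x ≈ -68.

Request:
{"method": "servo_tool", "body": {"motion": [-0.08,0.2,0,0,0,0.08,0.2,-0.15,0.4,0,0,0,0.08,0.2,-0.15,0.4,-0.3,0,0,0.08,0.2,-0.15,0.4,-0.6,0,0,0.08,0.2,-0.15,0.4,-0.72,0,0,0.08,0.2]}}

```text
clock: 5.4
eef_pos: [0.5328, -0.082, 0.0474]
tcp_rot: [-3.138, -0.001, 1.801]
ft_force: [-0.2, -0.1, -1.3]
width: 0.068
grip_force: 25.0
```

Request:
{"method": "servo_tool", "body": {"motion": [0,0,0,0,0,0,0.2,0,0,0,0,0,0,0.2]}}

```text
clock: 5.6
eef_pos: [0.5351, -0.0835, 0.0513]
tcp_rot: [-3.141, -0.0, 1.799]
ft_force: [0.8, 0.4, -2.3]
width: 0.0684
grip_force: 25.0
```

Request:
{"method": "servo_tool", "body": {"motion": [-0.01,-0.035,-0.08,0,0,-0.01,0.2,-0.01,-0.035,-0.16,0,0,-0.01,0.2,-0.01,-0.035,-0.19,0,0,-0.01,0.2,-0.01,-0.035,-0.2,0,0,-0.01,0.2]}}

```text
clock: 6.0
eef_pos: [0.5332, -0.0893, 0.0204]
tcp_rot: [-3.141, -0.0, 1.794]
ft_force: [1.5, 0.2, -2.4]
width: 0.0681
grip_force: 25.0
```

Request:
{"method": "servo_tool", "body": {"motion": [0,0,-0.006,0,0,0,0.2,0,0,-0.012,0,0,0,0.2]}}

```text
clock: 6.2
eef_pos: [0.5338, -0.0892, 0.0193]
tcp_rot: [3.141, 0.0, 1.794]
ft_force: [-0.2, -0.2, -3.6]
width: 0.0678
grip_force: 25.0
```

Request:
{"method": "servo_tool", "body": {"motion": [0,0,-0.007,0,0,0,0.2,0,0,-0.007,0,0,0,0.2]}}

```text
clock: 6.4
eef_pos: [0.5337, -0.0892, 0.0182]
tcp_rot: [3.141, 0.0, 1.794]
ft_force: [0.1, -0.6, -1.7]
width: 0.0676
grip_force: 25.0
```

Request:
{"method": "servo_tool", "body": {"motion": [0,0,-0.007,0,0,0,0.2,0,0,-0.007,0,0,0,0.2]}}

```text
clock: 6.6
eef_pos: [0.5337, -0.0893, 0.0181]
tcp_rot: [3.141, -0.001, 1.794]
ft_force: [-5.1, 1.3, 20.9]
width: 0.0678
grip_force: 25.0
```

The block touches down at TCP z = 18.1 mm. Now release, rise, and turn 90° to take it by its sides near the outer end.

Request:
{"method": "servo_tool", "body": {"motion": [0,0,0.007,0,0,0,0.75,0,0,0.007,0,0,0,0.75,0,0,0.007,0,0,0,0.75,0,0,0.007,0,0,0,0.75]}}

```text
clock: 7.0
eef_pos: [0.5336, -0.0892, 0.0181]
tcp_rot: [3.142, -0.0, 1.794]
ft_force: [-0.0, 0.5, -0.0]
width: 0.0824
grip_force: 0.0
```

Request:
{"method": "servo_tool", "body": {"motion": [0,0,0.1,0,0,0,0.75,0,0,0.3,0,0,0,0.75,0,0,0.6,0,0,0,0.75]}}

```text
clock: 7.3
eef_pos: [0.5322, -0.0894, 0.1085]
tcp_rot: [-3.138, -0.0, 1.793]
ft_force: [0.9, 0.2, 0.4]
width: 0.0825
grip_force: 0.0
```

Request:
{"method": "servo_tool", "body": {"motion": [-0.05,-0.01,0,0,0,-0.3,0.4,-0.05,-0.01,0,0,0,-0.6,0.4,-0.05,-0.01,0,0,0,-0.79,0.4]}}

```text
clock: 7.6
eef_pos: [0.5262, -0.0907, 0.1096]
tcp_rot: [3.14, -0.001, 1.392]
ft_force: [0.3, 0.1, 0.6]
width: 0.0662
grip_force: 0.0
```

Request:
{"method": "servo_tool", "body": {"motion": [-0.05,-0.01,0,0,0,-0.3,0.4,-0.05,-0.01,0,0,0,-0.6,0.4,-0.05,-0.01,0,0,0,-0.79,0.4]}}

```text
clock: 7.9
eef_pos: [0.5185, -0.0922, 0.1091]
tcp_rot: [3.141, -0.001, 0.997]
ft_force: [0.1, 1.0, -0.1]
width: 0.066
grip_force: 0.0
```

Request:
{"method": "servo_tool", "body": {"motion": [-0.05,-0.01,0,0,0,-0.3,0.4,-0.05,-0.01,0,0,0,-0.6,0.4,-0.05,-0.01,0,0,0,-0.79,0.4]}}

```text
clock: 8.2
eef_pos: [0.511, -0.0936, 0.1091]
tcp_rot: [-3.141, -0.001, 0.602]
ft_force: [0.1, 0.4, 0.6]
width: 0.0658
grip_force: 0.0
```

Request:
{"method": "servo_tool", "body": {"motion": [0,0,0,0,0,-0.3,0.4,0,0,0,0,0,-0.6,0.4,0,0,0,0,0,-0.78,0.4,0,0,0,0,0,-0.78,0.4,0,0,0,0,0,-0.78,0.4]}}

```text
clock: 8.7
eef_pos: [0.5111, -0.0935, 0.1086]
tcp_rot: [-3.141, -0.0, 0.222]
ft_force: [-0.5, -0.5, 0.2]
width: 0.0659
grip_force: 0.0
```

Run:
```python
from h import *
o=get_obs(); print(o["clock"],o["eef_pos"],o["tcp_rot"],o["width"],o["qpos"].round(2))
im=imaging.snapshot("wrist"); cv2.imwrite("pics/w3.png",im[...,::-1]); c=cam("wrist",o)
imaging.snapshot("top"); ct=cam("top")
for n,cc in (("wrist",c),("top",ct)):
  for d in spotter.outline_of(n,"block"):
    print(n,round(d["confidence"],2),np.round(d["rect"]),rect(cc,d["pixels"],.040))
```

```text
8.7 [ 0.511147   -0.09353074  0.10860901] [-3.14126652e+00 -3.85707351e-04  2.21966209e-01] 0.06591791336827757 [-0.67  0.42  0.91  2.08 -0.45  0.84 -0.84]
wrist 0.97 [298. 172. 350. 267.] (array([534. , -89.5]), array([68. , 36.1]), 12.7)
top 0.92 [143. 310. 201. 341.] (array([391.6, 328.8]), array([104.3,  54.3]), 89.7)
top 0.71 [397. 218. 417. 228.] (array([560.4, -77.8]), array([32.5, 13.6]), 89.4)
top 0.71 [128. 234. 160. 258.] (array([526.1, 375.7]), array([28.8, 54.2]), 10.3)
top 0.71 [356. 138. 460. 234.] (array([637.7, -89.3]), array([155.5, 169.3]), 12.8)
```

View pics/w3.png

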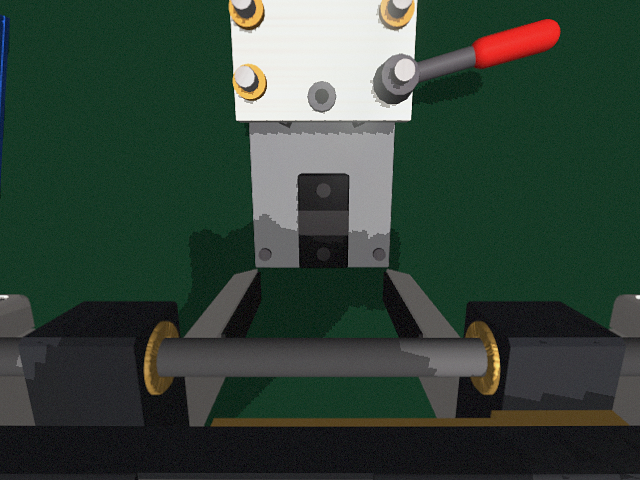

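The block lies on the rest at (534, -89.5) mm, measuring 68.0x36.1 mm, yaw 12.7°, centred and aligned; it shows at pixels (298–350, 172–267) with the mouth clear ahead. I'll descend and grip the sides lightly, and check the jig fit in this view too.

Request:
{"method": "servo_tool", "body": {"motion": [0,0,-0.2,0,0,0,0.4,0,0,-0.45,0,0,0,0.4,0,0,-0.58,0,0,0,0.4,0,0,-0.61,0,0,0,0.4,0,0,-0.61,0,0,0,0.4], "force": 10}}

```text
clock: 9.4
eef_pos: [0.5109, -0.0941, 0.0166]
tcp_rot: [-3.142, 0.001, 0.219]
ft_force: [-0.3, 0.5, -0.3]
width: 0.0652
grip_force: 0.0
```

Request:
{"method": "servo_tool", "body": {"motion": [0,0,0,0,0,0,-0.5,0,0,0,0,0,0,-0.5,0,0,0,0,0,0,-0.5,0,0,0,0,0,0,-0.5,0,0,0,0,0,0,-0.5], "force": 10}}

```text
clock: 9.9
eef_pos: [0.5114, -0.0937, 0.0171]
tcp_rot: [-3.141, -0.001, 0.219]
ft_force: [-0.8, 0.7, 8.8]
width: 0.036
grip_force: 10.0
```

Run:
```python
from fit import *
o=get_obs(); print(o["eef_pos"],o["tcp_rot"],o["width"],o["grip_force"],o["ft_force"])
o3={"eef_pos":np.array([.511147,-.093531,.108609]),"tcp_rot":[-3.141267,-.000386,.221966]}
c3=cam("wrist",o3); print(proj(c3,W(p,[[0,.055,.053],[0,-.057,.053],[-.11,.055,.012],[-.11,-.055,.012]])).round(1))
```

```text
w [ 0.6    -0.0738  0.2237] [-0.5, -0.6, 0.1, 0.8, -0.0, -0.4, -0.3, 0.3, 0.3, -0.2, 0.4, 0.4]
t [ 0.6007 -0.0736  0.221 ] [-0.1, -0.4, 0.5, -0.0, -2.3, -0.4, -0.6, -0.4, 6.0, 4.7, 0.1, 0.2]
b [ 0.6002 -0.0737  0.223 ] [-0.2, -0.7, 0.3, 0.7, 0.3, -0.5, -0.1, 0.3, 0.6, -0.1, 0.6, 0.4, 0.3, 0.1, 0.8, 0.3, -2.1, 0.1, -0.4, -0.0, 6.0, 5.2, 0.1, 0.6]
grip [ 0.6608 -0.1688  0.074 ] piv [ 0.6314 -0.1118  0.074 ] len 0.0641 v 0.009022292477832705
grip [ 0.6595 -0.1702  0.074 ] piv [ 0.6314 -0.1118  0.074 ] len 0.0648 v 0.03614657977821145
[ 0.51140734 -0.09365516  0.01708748] [-3.14149380e+00 -8.41936697e-04  2.18899553e-01] 0.0360077497407085 9.983466267585754 [-0.79436423  0.67310234  8.79430428]
[[235.5 119.2]
 [411.4 119. ]
 [254.9 266.4]
 [389.  266.3]]
```

Request:
{"method": "servo_tool", "body": {"motion": [0,0,0.003,0,0,0.01,-0.5,0.05,0.011,0.003,0,0,0.01,-0.5,0.115,0.026,0.003,0,0,0.01,-0.5,0.17,0.038,0.003,0,0,0.01,-0.5,0.195,0.044,0.003,0,0,0.01,-0.5]}}

```text
clock: 10.4
eef_pos: [0.541, -0.087, 0.017]
tcp_rot: [3.142, 0.001, 0.224]
ft_force: [-9.0, -3.4, 11.6]
width: 0.0358
grip_force: 10.0
```

Request:
{"method": "servo_tool", "body": {"motion": [0.026,0.006,0,0,0,0,-0.5,0.052,0.012,0,0,0,0,-0.5,0.078,0.018,0,0,0,0,-0.5]}}

```text
clock: 10.7
eef_pos: [0.552, -0.0846, 0.017]
tcp_rot: [-3.141, 0.001, 0.224]
ft_force: [-7.0, -2.4, 8.5]
width: 0.0358
grip_force: 10.0
```

Request:
{"method": "servo_tool", "body": {"motion": [0,0,0.004,0,0,0,-0.5,0,0,0.004,0,0,0,-0.5]}}

```text
clock: 10.9
eef_pos: [0.5525, -0.0842, 0.0175]
tcp_rot: [3.141, -0.0, 0.224]
ft_force: [-0.3, 0.1, -2.4]
width: 0.0361
grip_force: 10.0
```

Request:
{"method": "servo_tool", "body": {"motion": [0.02,0.0045,0.002,0,0,0,-0.5,0.02,0.0045,0.002,0,0,0,-0.5]}}

```text
clock: 11.1
eef_pos: [0.5556, -0.0835, 0.018]
tcp_rot: [3.142, -0.0, 0.224]
ft_force: [0.6, -0.4, -2.2]
width: 0.0357
grip_force: 10.0
```

Run:
```python
from h import *
o=get_obs(); print(o["clock"],o["eef_pos"],o["ft_force"])
c=cam("wrist",o); im=imaging.snapshot("wrist"); cv2.imwrite("pics/w4.png",im[...,::-1])
for d in spotter.outline_of("wrist","block"):
    print(round(d["confidence"],2),np.round(d["rect"]),rect(c,d["pixels"],.040))
```

```text
11.1 [ 0.55555708 -0.08349382  0.01795765] [ 0.5858736  -0.38027208 -2.19197458]
0.97 [281. 208. 362. 324.] (array([570.8, -79.9]), array([55.4, 36.7]), 11.9)
0.17 [402.  82. 640. 190.] (array([ 646.3, -151.1]), array([ 29.3, 102. ]), 23.6)
```

The block is now just floating, at 2.2 N of weight, with its inner end at about jig x = +11. I'll cut the grip to 6 N so it slips rather than rams, and creep in.

Request:
{"method": "servo_tool", "body": {"motion": [0.01,0.0022,-0.001,0,0,0,-0.5,0.02,0.0044,-0.001,0,0,0,-0.5,0.03,0.0066,-0.001,0,0,0,-0.5,0.04,0.0088,-0.001,0,0,0,-0.5,0.05,0.011,-0.001,0,0,0,-0.5], "force": 6}}

```text
clock: 11.7
eef_pos: [0.5627, -0.0821, 0.0178]
tcp_rot: [-3.142, -0.0, 0.224]
ft_force: [-0.9, -0.8, -2.3]
width: 0.0357
grip_force: 6.0
```

Request:
{"method": "servo_tool", "body": {"motion": [0.01,0.0022,0,0,0,0,-0.5,0.02,0.0044,0,0,0,0,-0.5]}}

```text
clock: 11.9
eef_pos: [0.5656, -0.0813, 0.0178]
tcp_rot: [-3.141, -0.0, 0.224]
ft_force: [1.0, -0.3, -2.8]
width: 0.0361
grip_force: 6.0
```

Request:
{"method": "servo_tool", "body": {"motion": [0.01,0.0022,0,0,0,0,-0.5,0.02,0.0044,0,0,0,0,-0.5]}}

```text
clock: 12.1
eef_pos: [0.5683, -0.0808, 0.0177]
tcp_rot: [-3.141, 0.001, 0.224]
ft_force: [-6.1, -2.9, -0.1]
width: 0.0359
grip_force: 6.0
```

Request:
{"method": "servo_tool", "body": {"motion": [0.01,0.0022,0,0,0,0,-0.5,0.02,0.0044,0,0,0,0,-0.5]}}

```text
clock: 12.3
eef_pos: [0.5697, -0.0806, 0.0174]
tcp_rot: [-3.141, 0.003, 0.223]
ft_force: [-9.0, -2.5, 0.2]
width: 0.0354
grip_force: 6.0
```

It met resistance straight along -jig x (9.3 N, no lateral force) with the inner end at about 25 mm, so this should be the stop. I'll release and check.

Request:
{"method": "servo_tool", "body": {"motion": [0,0,0,0,0,0,0,0,0,0,0,0,0,0,0,0,0,0,0,0,0]}}

```text
clock: 12.6
eef_pos: [0.5719, -0.0801, 0.018]
tcp_rot: [3.141, -0.001, 0.224]
ft_force: [0.0, -0.4, 0.5]
width: 0.0467
grip_force: 0.0
```

Request:
{"method": "servo_tool", "body": {"motion": [-0.1,-0.022,0.15,0,0,0,0,-0.3,-0.066,0.4,0,0,0,0,-0.4,-0.09,0.5,0,0,0,0,-0.4,-0.09,0.5,0,0,0,0]}}

```text
clock: 13.0
eef_pos: [0.5111, -0.0941, 0.0946]
tcp_rot: [-3.141, -0.003, 0.222]
ft_force: [1.0, -0.1, -0.9]
width: 0.0472
grip_force: 0.0
```

Run:
```python
from h import *
o=get_obs(); print(o["clock"],o["eef_pos"],o["tcp_rot"],o["ft_force"],o["width"])
c=cam("wrist",o); im=imaging.snapshot("wrist"); cv2.imwrite("pics/w5.png",im[...,::-1])
for d in spotter.outline_of("wrist","block")[:1]:
    a=rect(c,d["pixels"],.040); print(round(d["confidence"],2),np.round(d["rect"]),a)
    k=np.argwhere(d["pixels"])[:,::-1].astype(float); w=unproj(c,k,.040)[:,:2]-[.600,-.0737]
    j=w@np.array([[.9752,-.2213],[.2213,.9752]]); print("jig x,y range",j.min(0),j.max(0))
```

```text
13.0 [ 0.51112491 -0.09405793  0.09460671] [-3.14062649e+00 -3.05827063e-03  2.22355211e-01] [ 1.0216361  -0.07161195 -0.88490793] 0.04718431792920241
0.67 [292. 121. 348. 191.] (array([578.1, -78.7]), array([44.1, 36. ]), 12.7)
jig x,y range [-0.04450374 -0.01802908] [-0.00041582  0.01793125]
```

View pics/w5.png

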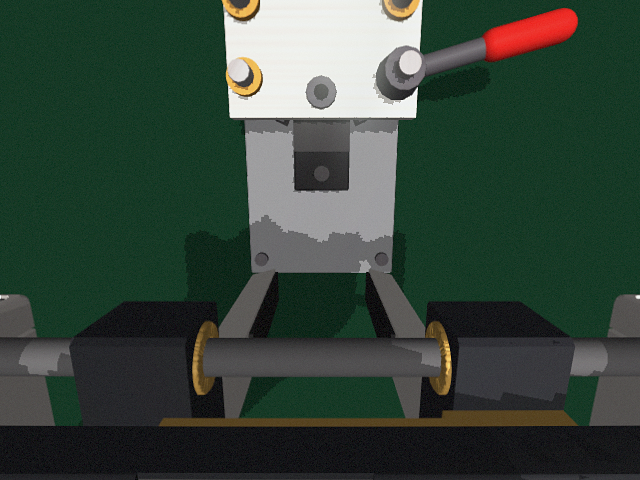

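The block's outer end is at jig x = -44.5 mm (pixels 294–348, row 190), so the inner end is at about 23.5–24, the near end of the stop's range. To be sure it's the rigid stop, I'll push the end gently with closed fingers.

Request:
{"method": "servo_tool", "body": {"motion": [0.137,0.031,-0.1,0,0,0,-1,0.137,0.031,-0.25,0,0,0,-1,0.137,0.031,-0.4,0,0,0,-1,0.137,0.031,-0.484,0,0,0,-1,0.137,0.031,-0.484,0,0,0,-1], "force": 20}}

```text
clock: 13.6
eef_pos: [0.5312, -0.089, 0.0182]
tcp_rot: [-3.141, 0.003, 0.224]
ft_force: [0.1, -0.6, -0.7]
width: 0.0106
grip_force: 0.0
```

Request:
{"method": "servo_tool", "body": {"motion": [0.013,0.003,0,0,0,0,-1,0.026,0.006,0,0,0,0,-1,0.039,0.009,0,0,0,0,-1,0.052,0.012,0,0,0,0,-1]}}

```text
clock: 14.0
eef_pos: [0.5405, -0.087, 0.0208]
tcp_rot: [-3.142, -0.001, 0.224]
ft_force: [-0.2, 0.2, -0.1]
width: 0.0007
grip_force: 0.0
```

Request:
{"method": "servo_tool", "body": {"motion": [0.007,0.0015,0,0,0,0,-1,0.013,0.003,0,0,0,0,-1]}}

```text
clock: 14.2
eef_pos: [0.542, -0.0866, 0.0204]
tcp_rot: [-3.142, -0.0, 0.224]
ft_force: [-0.4, -1.0, -0.0]
width: 0.0006
grip_force: 0.0
```

Request:
{"method": "servo_tool", "body": {"motion": [0.007,0.0015,0,0,0,0,-1,0.013,0.003,0,0,0,0,-1,0.02,0.0045,0,0,0,0,-1]}}

```text
clock: 14.5
eef_pos: [0.5448, -0.086, 0.0202]
tcp_rot: [-3.142, -0.0, 0.224]
ft_force: [-0.3, -0.6, -1.1]
width: 0.0004
grip_force: 0.0
```

Request:
{"method": "servo_tool", "body": {"motion": [0.005,0.0011,0,0,0,0,-1,0.01,0.0022,0,0,0,0,-1]}}

```text
clock: 14.7
eef_pos: [0.5463, -0.0857, 0.0202]
tcp_rot: [-3.142, 0.0, 0.224]
ft_force: [-0.3, -0.3, 0.1]
width: 0.0006
grip_force: 0.0
```

Request:
{"method": "servo_tool", "body": {"motion": [0.005,0.0011,0,0,0,0,-1,0.01,0.0022,0,0,0,0,-1]}}

```text
clock: 14.9
eef_pos: [0.5478, -0.0854, 0.0202]
tcp_rot: [-3.141, 0.0, 0.224]
ft_force: [-4.1, -0.5, 3.7]
width: 0.0008
grip_force: 1.9
```

Request:
{"method": "servo_tool", "body": {"motion": [0.005,0.0011,0,0,0,0,-1]}}

```text
clock: 15.0
eef_pos: [0.5478, -0.0854, 0.0201]
tcp_rot: [-3.141, 0.001, 0.224]
ft_force: [-7.5, -1.8, 8.0]
width: 0.0004
grip_force: 4.1
```

Request:
{"method": "servo_tool", "body": {"motion": [0.005,0.0011,0,0,0,0,-1,0.005,0.0011,0,0,0,0,-1]}}

```text
clock: 15.2
eef_pos: [0.5478, -0.0854, 0.02]
tcp_rot: [-3.141, 0.002, 0.223]
ft_force: [-9.5, -0.7, 7.7]
width: 0.0005
grip_force: 4.5
```

It is rigid at 9.5 N with no movement, so the block is home. I'll back off and go to the far side of the lever.

Request:
{"method": "servo_tool", "body": {"motion": [-0.13,-0.03,0,0,0,0,-1,-0.13,-0.03,0.3,0,0,0,-1,-0.13,-0.03,0.6,0,0,0,-1,-0.13,-0.03,0.8,0,0,0,-1]}}

```text
clock: 15.6
eef_pos: [0.5302, -0.0901, 0.1426]
tcp_rot: [3.141, -0.001, 0.223]
ft_force: [1.5, 1.0, -0.3]
width: 0.0006
grip_force: 0.0
```

Request:
{"method": "servo_tool", "body": {"motion": [0.28,-0.1,0,0,0,0,-1,0.55,-0.2,0,0,0,0,-1,0.55,-0.2,0,0,0,0,-1]}}

```text
clock: 15.9
eef_pos: [0.6162, -0.1206, 0.1403]
tcp_rot: [3.139, -0.002, 0.225]
ft_force: [-0.8, -0.2, -0.6]
width: 0.0004
grip_force: 0.0
```

Request:
{"method": "servo_tool", "body": {"motion": [0.28,-0.1,0,0,0,0,-1,0.55,-0.2,0,0,0,0,-1,0.55,-0.2,0,0,0,0,-1,0.55,-0.2,0,0,0,0,-1]}}

```text
clock: 16.3
eef_pos: [0.6945, -0.1503, 0.1395]
tcp_rot: [3.141, 0.001, 0.223]
ft_force: [0.1, 0.7, -0.9]
width: 0.0005
grip_force: 0.0
```

Run:
```python
from h import *
o=get_obs(); print(o["clock"],o["eef_pos"],o["tcp_rot"],o["qpos"].round(2))
imaging.snapshot("scene"); im=imaging.snapshot("top"); ct=cam("top")
for n in ("top","scene"):
  for d in spotter.outline_of(n,"clamp_lever"):
    print(n,round(d["confidence"],2),np.round(d["rect"]),rect(cam(n),d["pixels"],.074))
pv=np.array([.6314,-.1118])
for psi in (-.55,-.8,-1.05,-1.3,-1.55,-1.8,-2.05,-2.3,-2.4): print(psi,(pv+.062*np.array([np.cos(psi),np.sin(psi)])).round(4))
```

```text
16.3 [ 0.69447248 -0.1503211   0.1394574 ] [3.14116248e+00 1.31082630e-03 2.22816741e-01] [-0.41  0.68  0.83  1.61 -0.55  1.1  -0.79]
scene 0.76 [262. 347. 282. 379.] (array([ 657.1, -161.4]), array([15.7, 60.9]), 25.9)
-0.55 [ 0.6843 -0.1442]
-0.8 [ 0.6746 -0.1563]
-1.05 [ 0.6622 -0.1656]
-1.3 [ 0.648  -0.1715]
-1.55 [ 0.6327 -0.1738]
-1.8 [ 0.6173 -0.1722]
-2.05 [ 0.6028 -0.1668]
-2.3 [ 0.5901 -0.158 ]
-2.4 [ 0.5857 -0.1537]
```

Request:
{"method": "servo_tool", "body": {"motion": [0,0,-0.2,0,0,0,-1,0,0,-0.4,0,0,0,-1,0,0,-0.53,0,0,0,-1,0,0,-0.53,0,0,0,-1]}}

```text
clock: 16.9
eef_pos: [0.6932, -0.1487, 0.0585]
tcp_rot: [-3.14, 0.003, 0.224]
ft_force: [1.0, 0.4, 0.8]
width: -0.0
grip_force: 0.0
```

Request:
{"method": "servo_tool", "body": {"motion": [-0.066,-0.02,0,0,0,0,-1,-0.133,-0.04,0,0,0,0,-1,-0.174,-0.071,0,0,0,0,-1,-0.215,-0.102,0,0,0,0,-1,-0.262,-0.124,0,0,0,0,-1]}}

```text
clock: 17.4
eef_pos: [0.6555, -0.1683, 0.0614]
tcp_rot: [-3.141, -0.001, 0.224]
ft_force: [2.7, 3.4, 1.1]
width: 0.0006
grip_force: 1.7
```

Contact force is about 4 N and the lever is turning. I'll continue the arc.

Request:
{"method": "servo_tool", "body": {"motion": [-0.048,-0.017,0,0,0,0,-1,-0.099,-0.026,0,0,0,0,-1,-0.15,-0.033,0,0,0,0,-1,-0.202,-0.029,0,0,0,0,-1,-0.253,-0.022,0,0,0,0,-1]}}

```text
clock: 17.9
eef_pos: [0.6169, -0.1717, 0.0607]
tcp_rot: [3.141, -0.0, 0.224]
ft_force: [3.9, 0.8, -1.1]
width: 0.0004
grip_force: 1.5
```

Request:
{"method": "servo_tool", "body": {"motion": [-0.05,0.016,0,0,0,0,-1,-0.096,0.036,0,0,0,0,-1,-0.14,0.063,0,0,0,0,-1,-0.17,0.086,0,0,0,0,-1]}}

```text
clock: 18.3
eef_pos: [0.5914, -0.1583, 0.0607]
tcp_rot: [-3.142, 0.0, 0.224]
ft_force: [3.7, -1.6, -0.3]
width: 0.0005
grip_force: 1.4
```

Request:
{"method": "servo_tool", "body": {"motion": [-0.007,0.011,0,0,0,0,-1,-0.014,0.022,0,0,0,0,-1,-0.021,0.033,0,0,0,0,-1]}}

```text
clock: 18.6
eef_pos: [0.5894, -0.155, 0.061]
tcp_rot: [3.139, -0.001, 0.223]
ft_force: [7.4, -13.2, -4.2]
width: 0.0005
grip_force: 7.5
```

Request:
{"method": "servo_tool", "body": {"motion": [-0.006,0.012,0,0,0,0,-1,-0.012,0.024,0,0,0,0,-1]}}

```text
clock: 18.8
eef_pos: [0.589, -0.1543, 0.0615]
tcp_rot: [3.134, -0.003, 0.222]
ft_force: [15.2, -28.1, -13.2]
width: 0.0007
grip_force: 15.8
```

That is the hard stop. I'll retreat, rise and verify.

Request:
{"method": "servo_tool", "body": {"motion": [0.02,-0.04,0,0,0,0,-1,0.06,-0.2,0,0,0,0,-1,0.06,-0.3,0,0,0,0,-1,0.06,-0.3,0.3,0,0,0,-1,0.06,-0.3,0.6,0,0,0,-1]}}

```text
clock: 19.3
eef_pos: [0.5945, -0.1959, 0.1508]
tcp_rot: [-3.141, 0.004, 0.222]
ft_force: [1.2, 0.2, 0.7]
width: 0.0004
grip_force: 0.0
```

Request:
{"method": "servo_tool", "body": {"motion": [-0.4,0.2,0.3,0,0,0,-1,-0.65,0.5,0.3,0,0,0,-1,-0.65,0.5,0.3,0,0,0,-1,-0.65,0.5,0.3,0,0,0,-1]}}

```text
clock: 19.7
eef_pos: [0.4961, -0.1163, 0.1958]
tcp_rot: [-3.137, 0.0, 0.228]
ft_force: [0.1, 0.6, -0.1]
width: 0.0004
grip_force: 0.0
```

Run:
```python
from h import *
o=get_obs(); print(o["clock"],o["eef_pos"],o["tcp_rot"],o["ft_force"])
c=cam("wrist",o); im=imaging.snapshot("wrist"); cv2.imwrite("pics/w6.png",im[...,::-1])
for d in spotter.outline_of("wrist","block")[:1]:
    print(round(d["confidence"],2),rect(c,d["pixels"],.040))
    k=np.argwhere(d["pixels"])[:,::-1].astype(float); w=unproj(c,k,.040)[:,:2]-[.600,-.0737]
    j=w@np.array([[.9752,-.2213],[.2213,.9752]]); print("jig range",j.min(0),j.max(0))
hsv=cv2.cvtColor(im,cv2.COLOR_RGB2HSV); m=((hsv[...,0]<8)|(hsv[...,0]>172))&(hsv[...,1]>150)&(hsv[...,2]>80)
n,l,s,ce=cv2.connectedComponentsWithStats(m.astype(np.uint8))
for i in range(1,n):
    if s[i,4]>150:
        g=unproj(c,[ce[i]],.071)[0]; d=g[:2]-[.6314,-.1118]; print(s[i],g.round(3),np.linalg.norm(d).round(4),"v",(.223-1.309-np.arctan2(d[1],d[0]))%6.283)
```

```text
19.7 [ 0.49612224 -0.11627132  0.19575799] [-3.13716150e+00  5.59602201e-05  2.27652006e-01] [ 0.06738239  0.60713461 -0.10067847]
0.91 (array([577.8, -79.3]), array([44.8, 36.8]), 13.0)
jig range [-0.04532667 -0.0190098 ] [-0.00043441  0.01785475]
[ 358  128   26   57 1003] [ 0.573 -0.14   0.071] 0.065 v 1.6027842569502693
```

View pics/w6.png

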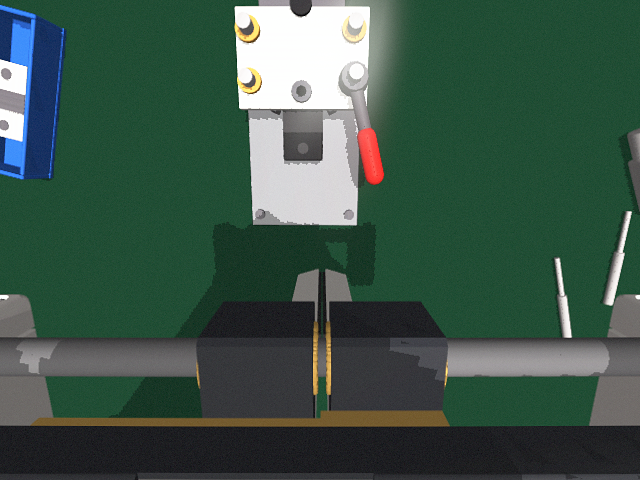

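The lever is at v≈1.60 (red grip at pixels 358–384, 128–185). The block sits under the plate with its outer end at (303,160), unchanged within about 1 px, and the arm touches nothing. Handing in.

```bash
python3 -c "
from workcell import ticket
print(ticket.finish_job())"
```

```text
the job is handed in; nothing more can be done
None
```

The black block is clamped in the jig: it came home against the stop at about 9.5 N, the lever is at about 1.60 rad, both aluminium blocks are left in the tray, and the job was handed in at about 20 s; no verdict was returned.

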